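Pack an archive box and hold its lid ready over it

TASK

Finish packing the shallow archive tray: stand the film can and the slide carton upright in it beside the drier tin that is already there, and let go of them. Then lift the lid by its wooden handle, carry it high over the row of standing books, and finish while still holding it level and still above the tray, squarely in line with it, with its lower edge about one centimetre above the top of the carton, so that a colleague can slip in a tissue before it is closed. The lid must not touch the tray, what is in it or the books, and everything else on the desk stays where it is.

Things in the scene. Friction and masses are not known exactly. Their poses are not given: they have to be found in the camera images.
- tray: Shallow open tray of grey archive board, the lower half of a box, fixed to the desk: outside 184 mm along its x, 72 mm along its y, 22 mm high, walls and floor 5 mm thick (inside 174 x 62 mm, 17 mm deep). It takes three things in one row along its x. Origin: centre of its underside, on the desk; z up; x points roughly away from the robot.
- lid: Deep lift-off lid of grey archive board, open side down on the desk, on the other side of the books from the tray: outside 198 mm along its x, 86 mm along its y, 58 mm high, walls 4 mm, about 0.25 kg. Origin: centre of its lower edge's plane, so its height is the lower edge's; z up. In line when its x lies along the tray's x and its origin is straight above the tray's.
- lid_handle (a point): Centre of the lid's wooden handle, a plain bar on the middle of the lid's top: 80 mm long along the lid's x, 16 mm wide along its y, 34 mm high (from 58 to 92 mm above the lid's lower edge). This point is 75 mm above the lid's origin.
- film_can: Bare aluminium film can, upright cylinder 56 mm in diameter, 56 mm high, about 0.12 kg, standing on the desk on the tray's right (-y). Origin: centre of its underside.
- carton: Brown cardboard slide carton, 54 x 54 mm square (sides along its x and y), 62 mm high, about 0.14 kg, rigid, standing on the desk on the tray's right (-y). Origin: centre of its underside. When it stands in the tray, its top is 67 mm above the desk.
- drier: Steel drier tin with a perforated top, cylinder 52 mm in diameter, 56 mm high, loose, already standing in the tray at its +x end, where it stays or may be nudged along; origin: centre of its underside, which is 5 mm above the desk.
- books: Row of three bound books standing on the desk between the tray and the lid, one rigid heavy block: 220 mm along its x, about 66 mm along its y, 150 mm high. Not to be disturbed. Origin: centre of its underside.
- weight: Brass paperweight, round, 50 mm in diameter, 55 mm high with a small top knob, among the things to be packed; stays where it is. Origin: centre of its underside.
- paste: Closed glass paste jar, 68 mm in diameter, 85 mm high; stays where it is. Origin: centre of its underside.
- cup: White pencil cup, 76 mm in diameter, 95 mm high; stays where it is. Origin: centre of its underside.
- brush: Flat brush lying on the desk beyond the lid; stays where it is. Origin: on its underside, within its length.
- loupe: Black loupe, round, 44 mm in diameter, 45 mm high, beyond the tray; stays where it is. Origin: centre of its underside.

How it is judged:
By the outcome, as a careful person would: the job done as asked, in the order asked, and still so for the second after the job is handed in, while the arm keeps its last pose, push and grip.
It also fails if it takes over 72 s, if anything falls off the work surface, if the arm or the gripper's body presses on something with over 40 N, if the wrist force passes 120 N, or if a joint passes its speed limit or range.

ROBOT

A 6-joint arm with a two-finger parallel gripper is mounted at the origin on the work surface. World frame = base frame: x ahead of the robot, y to its left, z up, the work surface at z = 0. Lengths are in m, angles in degrees, forces in N, time in s.
With the tool pointing down it reaches from about 0.25 to 0.725 m from the base axis. Payload 9.7 kg.
Tool frame: the origin (TCP) lies midway between the tips of the shut fingers; the grasp point (between the pads) lies bot.grasp_offset behind it (bot.grasp_offset is the distance from the TCP to the grasp point, in m); x points along the fingers, y is the direction in which the jaws open and shut, and the axes are right-handed (so a half turn about x gives the same grasp; the last joint's range is limited). The gripper opens to 85 mm and grips with 20 to 120 N. Pads are 22 mm wide; open, the fingers measure 114 mm over their backs; the gripper's body (76 mm by 85 mm) begins 54 mm behind the grasp point. The pads swing forward as they close: fully open they stand 13 mm farther back than shut.
Start: joints at [-67.953, 4.979, 10.078, 95.1, 0, 90], TCP at [0.206, -0.51, 0.231] pointing down, gripper open.
Joint ranges: [-179.16, 179.16], [-48.56, 103.87], [-65.8, 70.77], [-126.05, 130.52], [-82.76, 87.17], [-180, 180]. Speed limits (degrees/s): [127.2, 127.2, 147.25, 180, 180, 180].

INTERFACE

Orientations are given as [roll, pitch, yaw] about the fixed x, y, z axes, in that order (R = Rz(yaw) Ry(pitch) Rx(roll)).
In Python, from workcell import status, camera, bot gives the robot as it stands.
- The arm moves only by the shell command python3 -m jog 'ROWS' [OPENING] [FORCE]. ROWS is text: rows parted by semicolons, each of 4 numbers parted by spaces: the shift along the tool's x, y, z in mm, then the turn about the tool's x in degrees. A call has exactly 8 rows; each row is the pose to reach, as a shift and turn from the pose commanded when the call began, along the tool's axes at that moment; what a row does not reach only later rows make up. A row lasts 1/8 s, in which the tool goes at most 62.5 mm and 10.7 degrees, less where a joint would pass 70% of its speed; a pose out of reach is approached as far as the arm can. A call with a gripper value outside its range is refused whole. OPENING is the opening, from 0 (shut) to 1 (fully open), set as the call begins (- or left out, the last holds). The fingers move at their own pace and stop on an object; FORCE is the grip in N (left out, the last holds). Time passes only in rows, so rows that repeat a pose let the fingers close, or fill a call up. It gives the time, the measured TCP pose, the force and the opening at its end, in the units of the state.
- status.get_obs(): the state, without advancing time (a new reading comes with each control period).
- camera(name): name is "scene" or "side" or "wrist"; returns a dict with "color" (384x512x3 uint8, red, green, blue), "vfov" (degrees; the focal length in pixels is half the picture's height over the tangent of half this angle, whatever the lens; pixels are square), "cx", "cy" (the principal point, pixels), "D" ([k1, k2, p1, p2, k3] as OpenCV has them; the pictures are not rectified), "rvec" (rotation vector, rad) and "tvec" (3), from world to camera coordinates, as OpenCV has them. Camera axes: x right, y down, z forward; pixel columns grow to the right and rows downward; lengths in m; the calibration is good to about 2 mm. A picture is of the moment at which its call begins. There is no depth.
- bot.job_done(): hands the job in, once; it reports no verdict.
The state is a dict: "time": time; "q": joint angles; "qd": joint speeds; "joint_efforts": joint torques, N m; "ee_pos": TCP position; "tcp_rot": TCP orientation; "wrist_force": force on the tool from outside, world axes, zero at the start; "torque": the same for the moment, N m; "opening": finger opening in m.
Only numpy, scipy, OpenCV 4.12 (cv2) and the standard library are available. Lean on these libraries where they do the work, as an engineer would, in place of code of your own. Each camera call takes 0.05 s, during which the arm holds its last target. There are 200 camera calls.

## Working session

There is one attempt and no reset: what is moved stays moved. The work goes in short steps, Python scripts to look and compute and a shell command to move; the robot and the scene stay as the last step left them, time stands still between calls to the robot, and variables do not carry over. Pictures are saved under pics/ and viewed, about 8 in all and at most 12, crops included, and the job is handed in when it is done.

```bash
ls; mkdir -p pics; python3 - <<'E'
from workcell import status,camera,bot
import cv2
print(bot.grasp_offset); o=status.get_obs(); print(o)
for n in ["scene","side","wrist"]:
    c=camera(n); cv2.imwrite(f"pics/{n}0.png",c["color"][:,:,::-1]); print(n,{k:c[k] for k in c if k!="color"})
E
```

```text
pics
0.0187
{'time': 0.0, 'q': array([-6.79536588e+01,  5.01081854e+00,  1.00339022e+01,  9.50992347e+01,
        1.63289973e-05,  8.99980005e+01]), 'qd': array([-0.04465632,  0.08727864,  0.08012915, -0.01280425, -0.03923842,
       -0.02866035]), 'joint_efforts': array([-5.63962549e-04, -5.20389032e+01,  4.64800966e+01,  1.61484873e-02,
       -6.43950693e-05, -1.05104218e-05]), 'ee_pos': array([ 0.2063595 , -0.50957046,  0.23058083]), 'tcp_rot': array([-90.01428541,  89.92384893, 112.03405533]), 'wrist_force': array([-0.18833505, -0.01991546,  0.4323074 ]), 'torque': array([-0.02109938,  0.00306385, -0.01410088]), 'opening': 0.08536092356189681}
scene {'vfov': 43.092351042678146, 'cx': 259.92849369828065, 'cy': 190.55153534886742, 'D': array([-0.05187709,  0.        ,  0.        ,  0.        ,  0.        ]), 'rvec': array([ 2.319808  ,  0.69308514, -0.27915911]), 'tvec': array([-0.48248663, -0.13980805,  1.52274321])}
side {'vfov': 48.99486480501884, 'cx': 254.075421952014, 'cy': 192.8060538114638, 'D': array([-0.07844074,  0.        ,  0.        ,  0.        ,  0.        ]), 'rvec': array([ 0.18585906, -2.7786278 ,  1.34478352]), 'tvec': array([0.55194839, 0.09560479, 1.49679908])}
wrist {'vfov': 62.67105477419206, 'cx': 250.44376227684333, 'cy': 193.63631603675725, 'D': array([0.00181414, 0.        , 0.        , 0.        , 0.        ]), 'rvec': array([-2.39715309,  1.61546846,  0.23926727]), 'tvec': array([-0.54969693, -0.03667839,  0.379572  ])}
```

```bash
python3 - <<'E'
import cv2
for n in ["scene","side"]:
    cv2.imwrite(f"pics/{n}0b.png",cv2.resize(cv2.imread(f"pics/{n}0.png"),(800,600),interpolation=cv2.INTER_CUBIC))
E
```

```text
(no output)
```

View pics/scene0b.png

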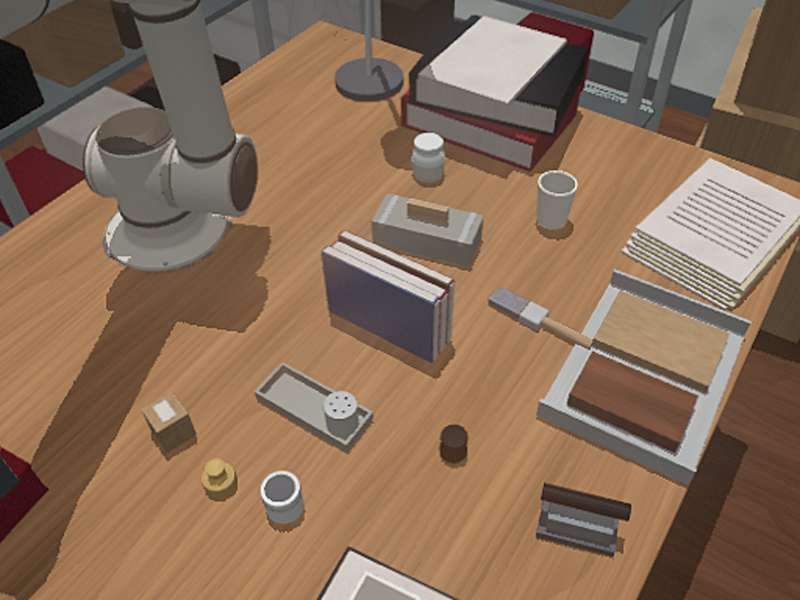

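View pics/side0b.png

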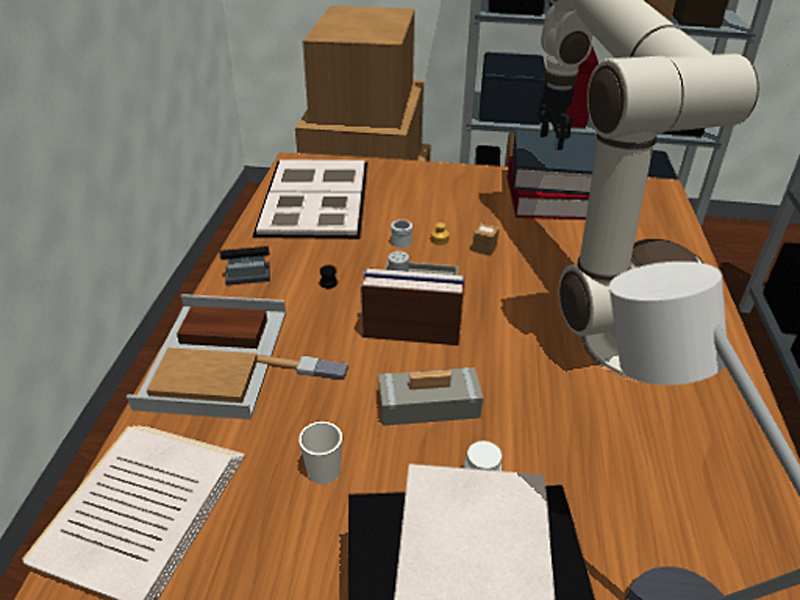

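```bash
cat > h.py <<'E'
import numpy as np, cv2
def cam(c):
    f=192/np.tan(np.radians(c["vfov"]/2)); K=np.array([[f,0,c["cx"]],[0,f,c["cy"]],[0,0,1]])
    return K,cv2.Rodrigues(c["rvec"])[0]
def w(c,px,z,s=1.0):
    K,R=cam(c); p=np.array(px,float).reshape(-1,1,2)/s
    n=cv2.undistortPoints(p,K,c["D"])[:,0]; d=np.c_[n,np.ones(len(n))]@R; o=-R.T@c["tvec"]
    return o+d*((z-o[2])/d[:,2])[:,None]
def proj(c,P):
    K,R=cam(c); return cv2.projectPoints(np.array(P,float).reshape(-1,3),c["rvec"],c["tvec"],K,c["D"])[0][:,0]
def box(x,y,yaw,L,W,z0,z1):
    a=np.radians(yaw); r=np.array([[np.cos(a),-np.sin(a)],[np.sin(a),np.cos(a)]])
    q=np.array([[1,1],[1,-1],[-1,-1],[-1,1]])*[L/2,W/2]@r.T+[x,y]
    return [np.c_[q,np.full(4,z)] for z in (z0,z1)]
def drawbox(im,c,col,s,*b):
    B=[(proj(c,q)*s).round().astype(int) for q in box(*b)]
    for q in B: cv2.polylines(im,[q],True,col,1)
def ring(x,y,r,z):
    t=np.linspace(0,2*np.pi,40); return np.c_[x+r*np.cos(t),y+r*np.sin(t),0*t+z]
E
python3 - <<'E'
from h import *; from workcell import camera
np.set_printoptions(precision=4,suppress=True)
sc=camera("scene"); si=camera("side"); s=1.5625
def quad(n,c,px,z):
    P=w(c,px,z,s); m=P.mean(0); print(n,m[:2],"sides",np.linalg.norm(np.diff(P,axis=0,append=P[:1]),axis=1)); 
    for i in range(4):
        d=P[(i+1)%4]-P[i]; print("  yaw",np.degrees(np.arctan2(d[1],d[0])).round(1),end="")
    print()
quad("tray",sc,[(256,391),(282,364),(373,411),(348,443)],.022)
quad("lid",sc,[(374,222),(385,197),(482,213),(472,243)],.058)
quad("lid-side",si,[(379,378),(476,369),(481,403),(382,412)],.058)
quad("books",sc,[(323,250),(343,234),(453,283),(437,298)],.150)
quad("carton",sc,[(144,408),(171,396),(188,415),(160,430)],.062)
quad("handle",sc,[(406,206),(411,199),(449,205),(447,213)],.092)
for n,p,z in [("can",(281,487),.056),("weight",(216,466),.055),("drier",(341,399),.061),("paste",(428,142),.085),("cup",(557,183),.095),("loupe",(454,433),.045)]: print(n,w(sc,p,z,s)[0])
for n,p,z in [("can",(401,227),.056),("drier",(398,258),.061),("handle",(431,375),.092),("paste",(484,455),.085),("cup",(321,434),.095),("carton",(486,231),.062),("brush",(330,369),.01),("weight",(440,226),.055)]: print("side",n,w(si,p,z,s)[0])
E
```

```text
tray [ 0.5197 -0.1789] sides [0.0656 0.1806 0.0688 0.1822]
  yaw 89.9  yaw 2.1  yaw -88.7  yaw -178.9
lid [0.4599 0.2548] sides [0.0757 0.1937 0.0868 0.1921]
  yaw 108.5  yaw 18.8  yaw -72.7  yaw -164.5
lid-side [0.4568 0.2676] sides [0.1996 0.094  0.1927 0.0913]
  yaw -164.7  yaw 98.0  yaw 14.7  yaw -77.8
books [0.5203 0.0343] sides [0.0496 0.2153 0.0415 0.2159]
  yaw 84.7  yaw 0.9  yaw -95.9  yaw -176.9
carton [ 0.3631 -0.3385] sides [0.0435 0.0484 0.0459 0.0517]
  yaw 64.3  yaw -13.0  yaw -110.9  yaw 163.7
handle [0.4617 0.2527] sides [0.0222 0.0734 0.0231 0.0787]
  yaw 98.2  yaw 19.3  yaw -68.0  yaw -161.6
can [ 0.5887 -0.3368  0.056 ]
weight [ 0.4876 -0.3626  0.055 ]
drier [ 0.572  -0.1714  0.061 ]
paste [0.3497 0.4293 0.085 ]
cup [0.6361 0.4416 0.095 ]
loupe [ 0.7442 -0.1197  0.045 ]
side can [ 0.5888 -0.3267  0.056 ]
side drier [ 0.5771 -0.1727  0.061 ]
side handle [0.4567 0.2599 0.092 ]
side paste [0.3479 0.4366 0.085 ]
side cup [0.636 0.437 0.095]
side carton [ 0.361 -0.33   0.062]
side brush [0.6769 0.1888 0.01  ]
side weight [ 0.4851 -0.3485  0.055 ]
```

```bash
cat >> h.py <<'E'
def to(x=None,y=None,z=None,jaw=None):
    """shift (mm, tool axes) and turn for TCP target; jaw = world angle of tool y"""
    from workcell import status; from scipy.spatial.transform import Rotation as Ro
    o=status.get_obs(); a=o["tcp_rot"]; R=Ro.from_euler("xyz",a,degrees=True).as_matrix(); p=np.array(o["ee_pos"])
    t=np.array([p[i] if v is None else v for i,v in enumerate((x,y,z))]); j=np.degrees(np.arctan2(R[1,1],R[0,1]))
    turn=0 if jaw is None else -(((jaw-j)+180)%360-180)
    print("pos",p.round(4),"jaw",round(j,2),"tilt",R[2].round(4),"q6",o["q"][5].round(1),"F",o["wrist_force"].round(1),"open",round(o["opening"],4),"t",o["time"])
    print("-> shift",((t-p)@R*1000).round(1),"turn",round(turn,2))
E
python3 -c "
from h import *; to(.44,-.30,.33,-88.5)"
```

```text
pos [ 0.2064 -0.5097  0.231 ] jaw -67.95 tilt [-1.e+00 -6.e-04 -0.e+00] q6 90.0 F [-0.2 -0.2 -0. ] open 0.0856 t 0.25
-> shift [ -99.  -106.7 -295.2] turn 20.55
```

```bash
python3 -m jog '-10 -10 -25 2;-25 -25 -70 5;-40 -42 -115 8;-55 -58 -160 11;-70 -74 -205 14;-85 -90 -250 17;-95 -102 -283 19.5;-99 -107 -295 20.5'; python3 - <<'E'
from h import *; from workcell import camera
to(); c=camera("wrist"); cv2.imwrite("pics/w1.png",cv2.resize(c["color"][:,:,::-1],(800,600),interpolation=cv2.INTER_CUBIC))
import pickle; pickle.dump(c,open("w1.pkl","wb"))
E
```

```text
time: 1.25
ee_pos: [0.4411, -0.2985, 0.3307]
tcp_rot: [170.5, 90.0, -7.9]
wrist_force: [-0.5, -0.2, -0.6]
opening: 0.0855
pos [ 0.4411 -0.2985  0.3307] jaw -88.39 tilt [-1.e+00  1.e-04 -4.e-04] q6 144.3 F [-0.5 -0.2 -0.6] open 0.0855 t 1.25
-> shift [0. 0. 0.] turn 0
```

View pics/w1.png

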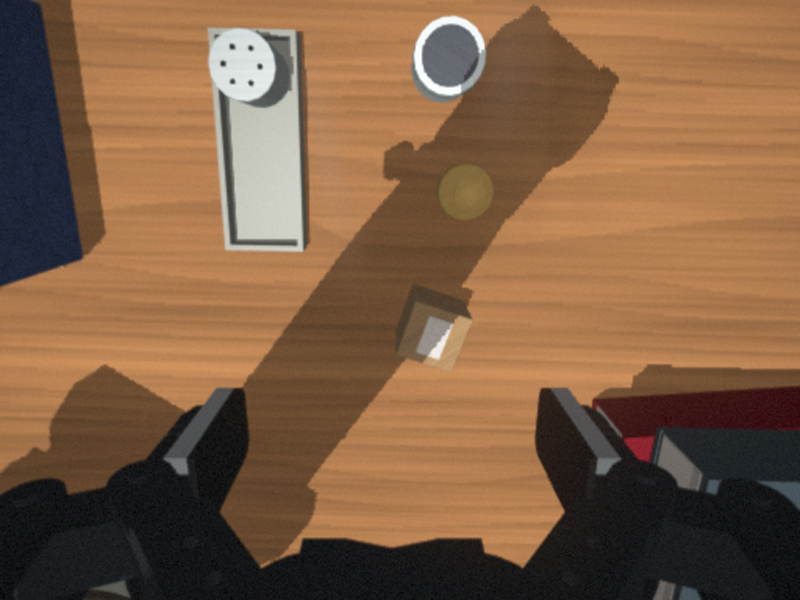

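```bash
python3 - <<'E'
from h import *; import pickle
np.set_printoptions(precision=4,suppress=True)
c=pickle.load(open("w1.pkl","rb")); s=1.5625
def quad(n,px,z):
    P=w(c,px,z,s); m=P.mean(0); e=np.diff(P,axis=0,append=P[:1]); print(n,m[:2],np.linalg.norm(e,axis=1),np.degrees(np.arctan2(e[:,1],e[:,0])))
quad("tray",[(208,29),(301,29),(306,250),(227,250)],.022)
quad("carton",[(411,303),(472,318),(453,370),(397,355)],.062)
for n,p,z in [("can",(450,54),.056),("weight",(466,191),.045),("drier",(242,64),.061)]: print(n,w(c,p,z,s)[0])
print("books near top corner",w(c,[(83,257)],.15,s))
im=cv2.imread("pics/w1.png")
drawbox(im,c,(0,0,255),s,.520,-.178,1.5,.184,.072,.0,.022)
drawbox(im,c,(0,0,255),s,.362,-.333,-19,.054,.054,0,.062)
for x,y,r,z in [(.5887,-.332,.028,.056),(.574,-.172,.026,.061)]: cv2.polylines(im,[(proj(c,ring(x,y,r,z))*s).astype(int)],True,(0,255,0),1)
cv2.imwrite("pics/w1d.png",im)
E
```

```text
tray [ 0.5188 -0.1822] [0.0762 0.1832 0.0732 0.1832] [ -88.3759 -179.979    91.6171    0.9551]
carton [ 0.3608 -0.3379] [0.0556 0.052  0.053  0.0504] [-102.7481  164.9294   75.5217  -12.2318]
can [ 0.5903 -0.3392  0.056 ]
weight [ 0.4873 -0.3605  0.045 ]
drier [ 0.578  -0.1806  0.061 ]
books near top corner [[ 0.444  -0.0928  0.15  ]]
```

View pics/w1d.png

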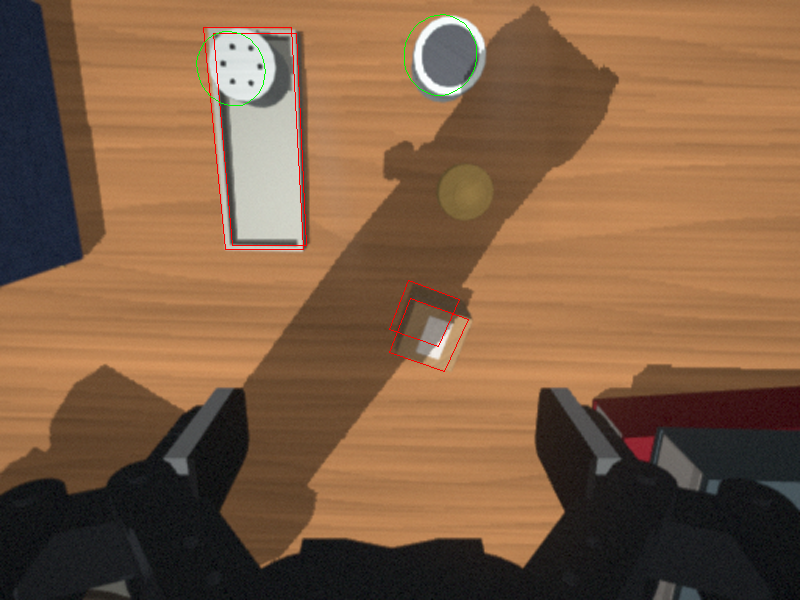

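```bash
python3 -c "
from h import *; to(.361,-.337,.10,-104)"
```

```text
pos [ 0.4415 -0.2982  0.3308] jaw -88.41 tilt [-1.e+00 -1.e-04 -9.e-04] q6 144.4 F [0.7 0.7 0.6] open 0.0855 t 1.3
-> shift [230.8  36.6  81.7] turn 15.59
```

```bash
python3 -m jog '15 5 10 2;50 12 25 5;90 20 40 8;130 26 55 11;170 31 68 13.5;205 34 77 15;225 36.5 81.5 15.6;231 36.5 81.5 15.6'; python3 - <<'E'
from h import *; from workcell import camera
to(.361,-.337,.025,-104); c=camera("wrist"); cv2.imwrite("pics/w2.png",c["color"][:,:,::-1])
E
```

```text
time: 2.3
ee_pos: [0.3581, -0.3384, 0.098]
tcp_rot: [-27.3, 89.9, 138.7]
wrist_force: [0.1, -0.7, 0.0]
opening: 0.0854
pos [ 0.3581 -0.3384  0.098 ] jaw -104.09 tilt [-1.0e+00 -9.0e-04  1.8e-03] q6 150.7 F [ 0.1 -0.7  0. ] open 0.0854 t 2.3
-> shift [73.  -2.  -2.6] turn -0.09
```

View pics/w2.png

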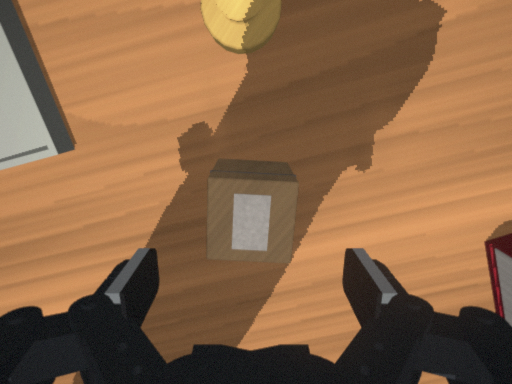

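```bash
python3 - <<'E'
from h import *; from workcell import camera
c=camera("wrist"); P=w(c,[(208,179),(297,181),(293,262),(207,260)],.062); e=np.diff(P,axis=0,append=P[:1]); print(P.mean(0),np.linalg.norm(e,axis=1),np.degrees(np.arctan2(e[:,1],e[:,0])))
m=P.mean(0); to(m[0],m[1],.025,-104)
E
```

```text
[ 0.36055803 -0.33922124  0.062     ] [0.05202564 0.05295624 0.05444437 0.05284665] [-105.37964412  165.62622547   74.49153387  -16.99416227]
pos [ 0.359  -0.3386  0.0991] jaw -104.05 tilt [-1.e+00 -3.e-04  4.e-04] q6 150.7 F [-0.2  0.8 -0.6] open 0.0856 t 2.4
-> shift [74.1  0.3 -1.7] turn -0.05
```

```bash
python3 -m jog '8 0 -1 .5;20 0 -2 1;34 0 -2 1;48 0 -2 1;60 0 -2 1;69 0 -2 1;74 0 -2 1;74 0 -2 1' && python3 -m jog '0 0 0 0;0 0 0 0;0 0 0 0;0 0 0 0;0 0 0 0;0 0 0 0;0 0 0 0;0 0 0 0' 0 45; python3 -c "
from h import *; to(.461,-.181,.11,-89.2)"
```

```text
time: 3.4
ee_pos: [0.3611, -0.339, 0.0251]
tcp_rot: [-28.9, 90.0, 136.0]
wrist_force: [-0.5, 0.2, 0.2]
opening: 0.0857
time: 4.4
ee_pos: [0.3615, -0.3394, 0.026]
tcp_rot: [150.2, 89.9, -44.8]
wrist_force: [-1.3, 0.1, 5.2]
opening: 0.0539
pos [ 0.3615 -0.3394  0.026 ] jaw -105.05 tilt [-1.0e+00  7.0e-04 -1.2e-03] q6 151.9 F [-1.3  0.1  5.2] open 0.0539 t 4.4
-> shift [ -84.  -178.7  -55. ] turn -15.85
```

```bash
python3 -m jog '-15 0 0 0;-45 -5 0 0;-75 -25 -6 -2;-84 -60 -18 -6;-84 -100 -30 -10;-84 -140 -43 -13;-84 -168 -52 -15.5;-84 -179 -55 -15.9'; python3 - <<'E'
from h import *; from workcell import camera
to(.462,-.1815,.031,-89.2); c=camera("wrist"); cv2.imwrite("pics/w3.png",cv2.resize(c["color"][:,:,::-1],(800,600)))
E
```

```text
time: 5.4
ee_pos: [0.4613, -0.1792, 0.1097]
tcp_rot: [-43.5, 90.0, 137.4]
wrist_force: [-0.2, -1.0, -1.5]
opening: 0.054
pos [ 0.4613 -0.1792  0.1097] jaw -89.03 tilt [-1.e+00 -1.e-04  1.e-04] q6 157.8 F [-0.2 -1.  -1.5] open 0.054 t 5.4
-> shift [78.7  2.3 -0.7] turn 0.17
```

View pics/w3.png

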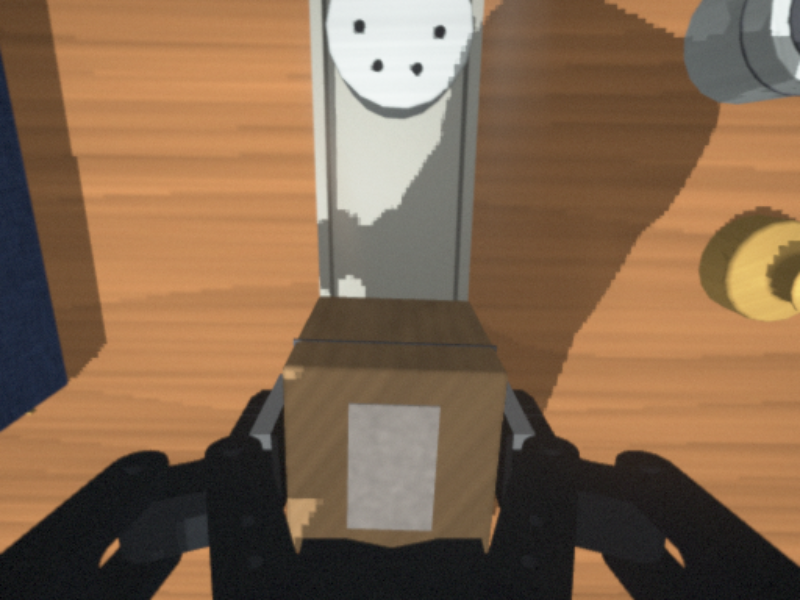

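```bash
python3 - <<'E'
from h import *; from workcell import camera
np.set_printoptions(precision=4,suppress=True)
c=camera("wrist"); s=1.5625
print("tray L,R",w(c,[(313,100),(319,285),(480,100),(469,285)],.022,s))
print("carton bottom front",w(c,[(318,298),(471,299)],.084,s)); print("top front",w(c,[(285,370),(506,376)],.146,s),"top back",w(c,[(300,540),(488,540)],.146,s))
print("drier near edge top",w(c,[(397,108)],.061,s))
E
```

```text
tray L,R [[ 0.5576 -0.1433  0.022 ]
 [ 0.4746 -0.1438  0.022 ]
 [ 0.5587 -0.2158  0.022 ]
 [ 0.4758 -0.2162  0.022 ]]
carton bottom front [[ 0.4862 -0.1525  0.084 ]
 [ 0.4867 -0.2069  0.084 ]]
top front [[ 0.4866 -0.1537  0.146 ]
 [ 0.486  -0.2057  0.146 ]] top back [[ 0.4379 -0.1554  0.146 ]
 [ 0.4388 -0.2049  0.146 ]]
drier near edge top [[ 0.5516 -0.1795  0.061 ]]
```

```bash
python3 -m jog '6 0 -1 0;20 0 -3 0;36 0 -3 0;50 0 -3 0;61 0 -3 0;70 0 -3 0;75 0 -3 0;78 0 -3 0' && python3 -m jog '0 0 0 0;0 0 0 0;0 0 0 0;0 0 0 0;-2 0 0 0;-10 0 0 0;-30 0 0 0;-60 0 0 0' 1; python3 -c "
from h import *; to(.590,-.338,.11,-90)"
```

```text
time: 6.5
ee_pos: [0.4639, -0.1804, 0.0312]
tcp_rot: [156.0, 90.0, -23.2]
wrist_force: [-0.3, 0.5, -2.1]
opening: 0.0536
time: 7.5
ee_pos: [0.4634, -0.1803, 0.0918]
tcp_rot: [-22.7, 89.9, 158.1]
wrist_force: [0.4, -0.3, -0.3]
opening: 0.0851
pos [ 0.4634 -0.1803  0.0918] jaw -89.15 tilt [-1.0e+00 -4.0e-04  1.1e-03] q6 157.9 F [ 0.4 -0.3 -0.3] open 0.0851 t 7.5
-> shift [ -18.4  159.6 -124.3] turn 0.85
```

```bash
python3 -m jog '-12 8 -6 0;-30 30 -24 0;-30 60 -47 0;-30 92 -72 .5;-30 122 -95 .8;-28 146 -114 .8;-20 158 -123 .8;-18 160 -124 .8'; python3 - <<'E'
from h import *; from workcell import camera
to(.590,-.338,.025,-90); c=camera("wrist"); cv2.imwrite("pics/w4.png",cv2.resize(c["color"][:,:,::-1],(800,600)))
E
```

```text
time: 8.5
ee_pos: [0.5898, -0.3386, 0.1081]
tcp_rot: [-32.2, 89.9, 147.8]
wrist_force: [0.6, 0.6, -0.5]
opening: 0.0856
pos [ 0.5898 -0.3386  0.1081] jaw -89.97 tilt [-1.     -0.001   0.0015] q6 150.1 F [ 0.6  0.6 -0.5] open 0.0856 t 8.5
-> shift [83.1 -0.5 -0.3] turn 0.03
```

View pics/w4.png

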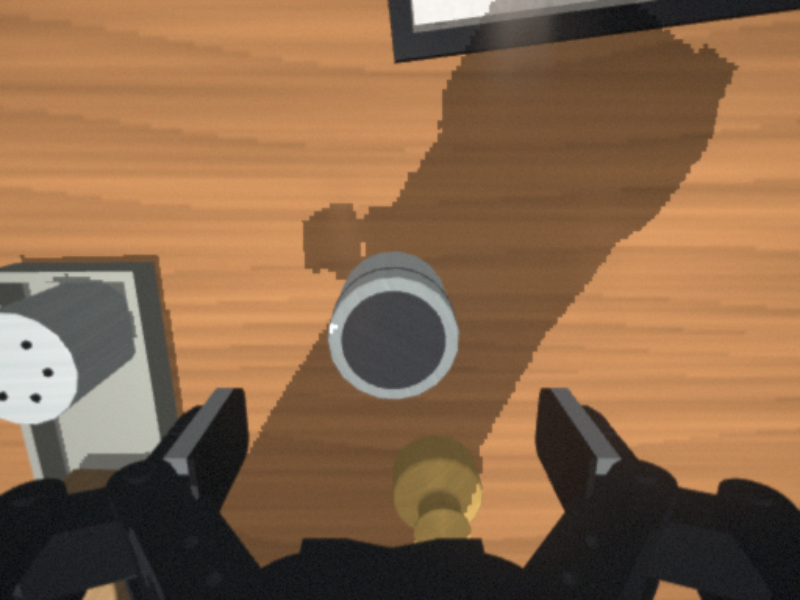

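```bash
python3 - <<'E'
from h import *; from workcell import camera
c=camera("wrist"); P=w(c,[(394,337),(329,337),(459,337),(394,276),(394,399)],.056,1.5625); print(P.round(4)); to(P[0][0],P[0][1],.025,-90)
E
```

```text
[[ 0.5899 -0.3394  0.056 ]
 [ 0.5898 -0.3119  0.056 ]
 [ 0.5899 -0.3668  0.056 ]
 [ 0.6163 -0.3393  0.056 ]
 [ 0.5608 -0.3394  0.056 ]]
pos [ 0.5896 -0.338   0.1089] jaw -89.95 tilt [-1.0e+00 -7.0e-04  1.1e-03] q6 150.1 F [-0.3 -1.  -0.2] open 0.0854 t 8.6
-> shift [83.9  1.4 -0.4] turn 0.05
```

```bash
python3 -m jog '8 1 0 0;22 1 1 0;38 1 1 0;54 1 1 0;67 1 1 0;77 1 1 0;83 1 1 0;84 1 1 0' && python3 -m jog '0 0 0 0;0 0 0 0;0 0 0 0;0 0 0 0;0 0 0 0;0 0 0 0;0 0 0 0;0 0 0 0' 0 50; python3 -c "
from h import *; to(.5205,-.1795,.12,-89.2)"
```

```text
time: 9.6
ee_pos: [0.5891, -0.3395, 0.025]
tcp_rot: [-27.8, 90.0, 152.3]
wrist_force: [-0.2, -0.1, 0.8]
opening: 0.0854
time: 10.6
ee_pos: [0.5896, -0.3398, 0.0263]
tcp_rot: [151.8, 89.9, -28.1]
wrist_force: [0.3, 0.4, 6.0]
opening: 0.0546
pos [ 0.5896 -0.3398  0.0263] jaw -89.96 tilt [-1.0e+00  8.0e-04 -1.4e-03] q6 150.0 F [0.3 0.4 6. ] open 0.0546 t 10.6
-> shift [ -93.9 -160.3   68.8] turn -0.76
```

```bash
python3 -m jog '-15 0 0 0;-45 -4 2 0;-80 -22 10 0;-94 -52 22 0;-94 -90 39 -.5;-94 -126 54 -.8;-94 -152 65 -.8;-94 -160 69 -.8'; python3 - <<'E'
from h import *; from workcell import camera
to(.5205,-.1795,.031,-89.2); c=camera("wrist"); cv2.imwrite("pics/w5.png",cv2.resize(c["color"][:,:,::-1],(800,600)))
E
```

```text
time: 11.6
ee_pos: [0.5196, -0.1785, 0.1202]
tcp_rot: [163.8, 90.0, -15.3]
wrist_force: [0.8, -0.5, -2.9]
opening: 0.0543
pos [ 0.5196 -0.1785  0.1202] jaw -89.08 tilt [-1.e+00  2.e-04 -6.e-04] q6 160.1 F [ 0.8 -0.5 -2.9] open 0.0543 t 11.6
-> shift [89.2  1.  -0.8] turn 0.12
```

View pics/w5.png

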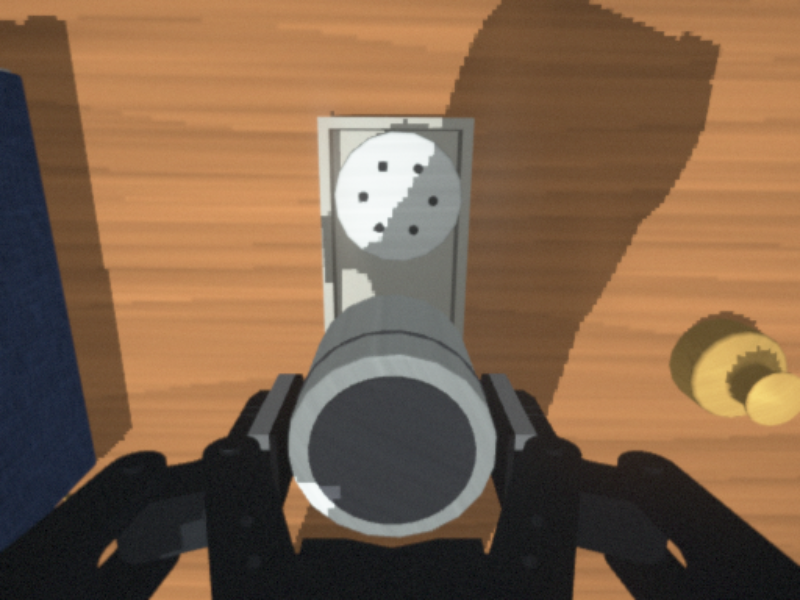

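```bash
python3 - <<'E'
from h import *; from workcell import camera
np.set_printoptions(precision=4,suppress=True)
c=camera("wrist"); s=1.5625
print("tray end",w(c,[(318,118),(473,118),(325,300),(464,300)],.022,s))
print("can top L R F B",w(c,[(289,440),(498,440),(393,355),(393,537)],.150,s)); print("can bottom front",w(c,[(393,297)],.094,s))
print("drier F,B,L,R",w(c,[(398,131),(398,260),(335,196),(461,196)],.061,s))
to()
E
```

```text
tray end [[ 0.6091 -0.1434  0.022 ]
 [ 0.6102 -0.2144  0.022 ]
 [ 0.5221 -0.1446  0.022 ]
 [ 0.5233 -0.2154  0.022 ]]
can top L R F B [[ 0.5219 -0.1518  0.15  ]
 [ 0.5228 -0.2063  0.15  ]
 [ 0.5462 -0.1785  0.15  ]
 [ 0.4915 -0.1794  0.15  ]]
can bottom front [[ 0.545  -0.1787  0.094 ]]
drier F,B,L,R [[ 0.6024 -0.1797  0.061 ]
 [ 0.5516 -0.1807  0.061 ]
 [ 0.5773 -0.1549  0.061 ]
 [ 0.5781 -0.2055  0.061 ]]
pos [ 0.52   -0.1793  0.12  ] jaw -89.11 tilt [-1.      0.0004 -0.0007] q6 160.1 F [ 1.4 -0.8 -0.3] open 0.0545 t 11.7
-> shift [0. 0. 0.] turn 0
```

```bash
python3 -m jog '8 .5 -1 0;24 .5 -2 0;42 .5 -2 0;58 .5 -2 0;71 .5 -2 0;80 .5 -2 0;85.5 .5 -2 0;88.5 .5 -2 0' && python3 -m jog '0 0 0 0;0 0 0 0;0 0 0 0;0 0 0 0;-2 0 0 0;-10 0 0 0;-35 0 0 0;-80 0 0 0' 1; python3 -c "
from h import *; to(.46,.258,.26,107)"
```

```text
time: 12.7
ee_pos: [0.5222, -0.1801, 0.0312]
tcp_rot: [159.7, 90.0, -19.4]
wrist_force: [-7.6, 2.8, 21.0]
opening: 0.0545
time: 13.7
ee_pos: [0.5211, -0.1798, 0.1107]
tcp_rot: [-20.7, 89.8, 160.2]
wrist_force: [1.6, -1.3, -0.2]
opening: 0.0853
pos [ 0.5211 -0.1798  0.1107] jaw -89.15 tilt [-1.     -0.001   0.0025] q6 160.1 F [ 1.6 -1.3 -0.2] open 0.0853 t 13.7
-> shift [-148.7 -438.8   55. ] turn 163.85
```

```bash
python3 -m jog '-15 0 0 0;-45 0 0 -5;-80 0 0 -13;-115 0 0 -23;-145 0 0 -33;-165 0 0 -43;-177 0 0 -53;-180 0 0 -60'; python3 - <<'E'
from h import *; from workcell import camera
to(.46,.258,.26,107); c=camera("wrist"); cv2.imwrite("pics/w6.png",cv2.resize(c["color"][:,:,::-1],(800,600)))
import pickle; pickle.dump(c,open("w6.pkl","wb"))
E
```

```text
time: 14.7
ee_pos: [0.5222, -0.1801, 0.2916]
tcp_rot: [101.4, 89.9, -17.5]
wrist_force: [-0.2, 0.7, -1.0]
opening: 0.085
pos [ 0.5222 -0.1801  0.2916] jaw -28.88 tilt [-1.e+00  1.e-03 -2.e-04] q6 99.8 F [-0.2  0.7 -1. ] open 0.085 t 14.7
-> shift [  31.5 -266.1 -353.6] turn -135.88
```

View pics/w6.png

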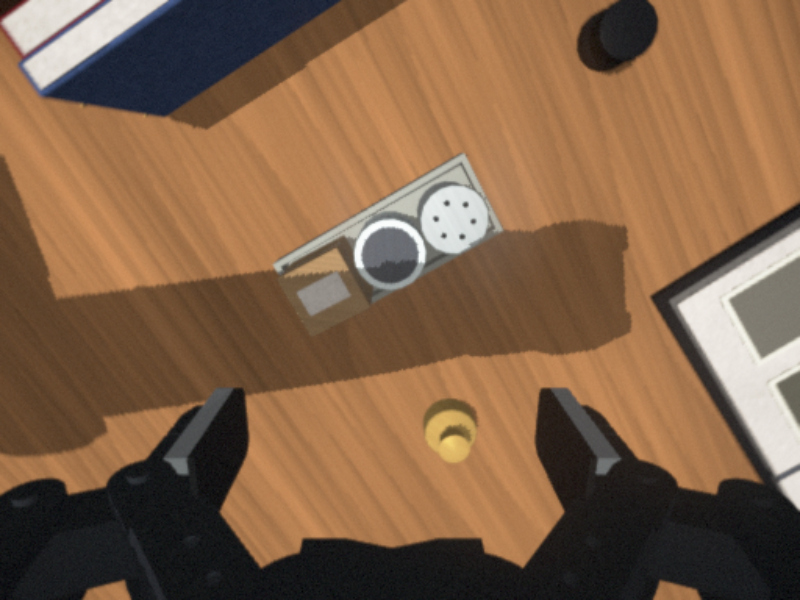

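```bash
python3 -m jog '0 -10 -13 -8;0 -30 -40 -17;0 -55 -73 -27;0 -80 -107 -37;0 -105 -140 -47;0 -130 -173 -57;0 -150 -200 -66;0 -160 -213 -72'; python3 - <<'E'
from h import *; import pickle
c=pickle.load(open("w6.pkl","rb")); P=w(c,[(464,154),(500,231),(275,264)],.022,1.5625); print(P.round(4),((P[1]+P[2])/2).round(4),np.degrees(np.arctan2(*(P[0]-P[2])[1::-1])))
to(.459,.258,.25,107)
E
```

```text
time: 15.75
ee_pos: [0.4856, 0.0854, 0.2906]
tcp_rot: [-142.5, 90.0, 170.6]
wrist_force: [0.5, -0.4, -0.5]
opening: 0.0854
[[ 0.6098 -0.1439  0.022 ]
 [ 0.6087 -0.2138  0.022 ]
 [ 0.4285 -0.1465  0.022 ]] [ 0.5186 -0.1801  0.022 ] 0.8153927586555245
pos [0.4856 0.0854 0.2906] jaw 43.06 tilt [-1.e+00 -2.e-04 -3.e-04] q6 56.9 F [ 0.5 -0.4 -0.5] open 0.0854 t 15.75
-> shift [  40.6   98.4 -144.2] turn -63.94
```

```bash
python3 -m jog '5 12 -18 -8;14 30 -45 -17;22 50 -73 -27;30 68 -100 -37;36 82 -120 -47;40 93 -137 -56;40.6 98 -144 -62;40.6 98.4 -144.2 -64'; python3 - <<'E'
from h import *; from workcell import camera
to(.459,.258,.25,107); c=camera("wrist"); cv2.imwrite("pics/w7.png",cv2.resize(c["color"][:,:,::-1],(800,600)))
import pickle; pickle.dump(c,open("w7.pkl","wb"))
E
```

```text
time: 16.75
ee_pos: [0.4599, 0.2569, 0.2498]
tcp_rot: [-166.9, 90.0, -150.0]
wrist_force: [0.5, 0.1, -0.4]
opening: 0.0854
pos [0.4599 0.2569 0.2498] jaw 106.86 tilt [-1.e+00 -2.e-04 -8.e-04] q6 12.3 F [ 0.5  0.1 -0.4] open 0.0854 t 16.75
-> shift [-0.2  1.3 -0.5] turn -0.14
```

View pics/w7.png

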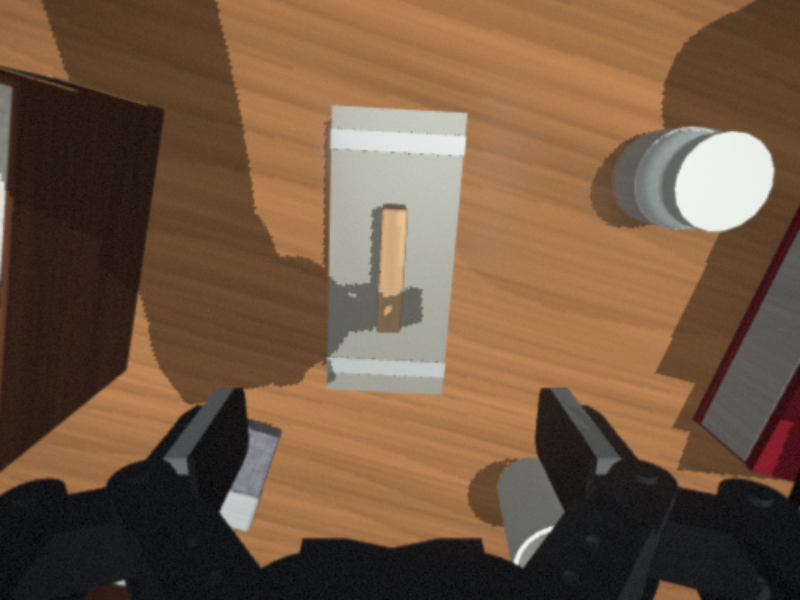

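```bash
python3 - <<'E'
from h import *; import pickle
np.set_printoptions(precision=4,suppress=True)
c=pickle.load(open("w7.pkl","rb")); s=1.5625
def quad(n,px,z):
    P=w(c,px,z,s); m=P.mean(0); e=np.diff(P,axis=0,append=P[:1]); print(n,m[:2],np.linalg.norm(e,axis=1),np.degrees(np.arctan2(e[:,1],e[:,0])))
quad("lid",[(332,106),(467,112),(443,394),(327,391)],.058)
quad("handle",[(384,209),(408,209),(401,332),(377,332)],.092)
to(.459,.257,.10,107)
E
```

```text
lid [0.4591 0.2568] [0.0856 0.1984 0.0871 0.1995] [ 104.4803   14.1981  -74.7898 -166.2226]
handle [0.4581 0.2568] [0.0145 0.0789 0.0156 0.079 ] [ 106.8537   14.1201  -73.1491 -166.6874]
pos [0.46   0.2565 0.2499] jaw 106.9 tilt [-1.     -0.0002 -0.0005] q6 12.3 F [ 0.1  0.1 -1. ] open 0.0856 t 16.8
-> shift [149.9   0.8  -0.7] turn -0.1
```

```bash
python3 -m jog '15 0 0 .5;40 0 0 2;75 0 -.5 2.7;110 0 -.5 2.7;140 0 -.5 2.7;163 0 -.5 2.7;179 0 -.5 2.7;186 0 -.5 2.7' && python3 -m jog '0 0 0 0;0 0 0 0;0 0 0 0;0 0 0 0;0 0 0 0;0 0 0 0;0 0 0 0;0 0 0 0' 0 80; python3 -c "
from h import *; to(.459,.257,.28,104.2)"
```

```text
time: 17.8
ee_pos: [0.4593, 0.2559, 0.0631]
tcp_rot: [-163.4, 89.9, -149.3]
wrist_force: [-0.7, -0.2, 0.8]
opening: 0.0854
time: 18.8
ee_pos: [0.46, 0.2563, 0.0648]
tcp_rot: [-4.5, 89.9, 9.7]
wrist_force: [-0.3, -2.5, 5.7]
opening: 0.0147
pos [0.46   0.2563 0.0648] jaw 104.14 tilt [-1.e+00 -1.e-04  1.e-03] q6 15.0 F [-0.3 -2.5  5.7] open 0.0147 t 18.8
-> shift [-215.2    0.9   -0.6] turn -0.06
```

```bash
python3 -m jog '-4 0 0 0;-15 0 0 0;-35 0 0 0;-60 0 0 0;-85 0 0 0;-110 0 0 0;-130 0 0 0;-140 0 0 0' && python3 -m jog '-10 0 0 0;-25 0 0 0;-45 0 0 0;-60 0 0 0;-72 0 0 0;-78 0 0 0;-80 0 0 0;-80 0 0 0'; python3 - <<'E'
from h import *; from workcell import camera
to(.5190,-.180,.285,90.8); c=camera("scene"); cv2.imwrite("pics/s8.png",cv2.resize(c["color"][:,:,::-1],(800,600)))
E
```

```text
time: 19.8
ee_pos: [0.4598, 0.2565, 0.2056]
tcp_rot: [19.7, 89.9, 33.9]
wrist_force: [0.2, -0.8, -3.5]
opening: 0.0151
time: 20.8
ee_pos: [0.4596, 0.2563, 0.2838]
tcp_rot: [-167.8, 90.0, -153.6]
wrist_force: [-0.0, -0.5, -3.0]
opening: 0.0145
pos [0.4596 0.2563 0.2838] jaw 104.15 tilt [-1.e+00 -1.e-04 -6.e-04] q6 15.0 F [-0.  -0.5 -3. ] open 0.0145 t 20.8
-> shift [  -1.1 -437.6  -49. ] turn 13.35
```

```bash
python3 -m jog '0 -8 -1 0;0 -28 -3 0;0 -60 -7 1;0 -95 -11 2;0 -130 -15 4;0 -165 -19 6;0 -195 -22 7.5;0 -215 -24 8' && python3 -m jog '0 -22 -2 0;0 -55 -2 1;0 -95 -3 2;0 -135 -4 3.5;0 -168 -5 4.5;0 -192 -5 5;0 -206 -5 5.3;0 -210 -5 5.3';  python3 -c "
from h import *; to(.5190,-.180,.145,90.8)"
```

```text
time: 21.85
ee_pos: [0.4886, 0.0394, 0.2843]
tcp_rot: [-61.4, 90.0, -55.4]
wrist_force: [-0.4, -0.3, -2.7]
opening: 0.0149
time: 22.85
ee_pos: [0.506, -0.1682, 0.2841]
tcp_rot: [155.9, 90.0, 156.7]
wrist_force: [-1.1, 0.4, -3.6]
opening: 0.0145
pos [ 0.506  -0.1682  0.2841] jaw 90.78 tilt [-1.e+00  1.e-04 -3.e-04] q6 -19.2 F [-1.1  0.4 -3.6] open 0.0145 t 22.85
-> shift [139.1 -12.   12.8] turn -0.02
```

```bash
python3 -m jog '0 -3 3 0;2 -7 8 0;10 -11 12 0;30 -12 12.8 0;55 -12 12.8 0;80 -12 12.8 0;100 -12 12.8 0;109 -12 12.8 0';  python3 - <<'E'
from h import *; from workcell import camera
import pickle
to(.519,-.180,.1415,90.8)
for n in ("scene","side","wrist"):
    c=camera(n); pickle.dump(c,open(f"{n}9.pkl","wb"))
    im=cv2.resize(c["color"][:,:,::-1],(1536,1152),interpolation=cv2.INTER_CUBIC); im=im.copy()
    if n!="wrist":
        u=(proj(c,[(.519,-.18,.08)])[0]*3).astype(int); x0=max(0,u[0]-200);y0=max(0,u[1]-150); print(n,x0,y0,u); im=im[y0:y0+300,x0:x0+400]
    else: im=cv2.resize(im,(400,300))
    cv2.imwrite(f"pics/{n}9.png",im)
a=[cv2.imread(f"pics/{n}9.png") for n in ("scene","side","wrist")]
o=np.zeros((600,800,3),np.uint8)
for i,m in enumerate(a): r,q=divmod(i,2); o[r*300:r*300+m.shape[0],q*400:q*400+m.shape[1]]=m
cv2.imwrite("pics/all9.png",o)
E
```

```text
time: 23.85
ee_pos: [0.519, -0.1788, 0.1735]
tcp_rot: [159.7, 89.9, 160.6]
wrist_force: [0.9, 0.1, -3.2]
opening: 0.0146
pos [ 0.519  -0.1788  0.1735] jaw 90.87 tilt [-1.e+00  7.e-04 -2.e-03] q6 -19.9 F [ 0.9  0.1 -3.2] open 0.0146 t 23.85
-> shift [32.  -1.2  0. ] turn 0.07
scene 393 579 [593 729]
side 609 333 [809 483]
```

View pics/all9.png

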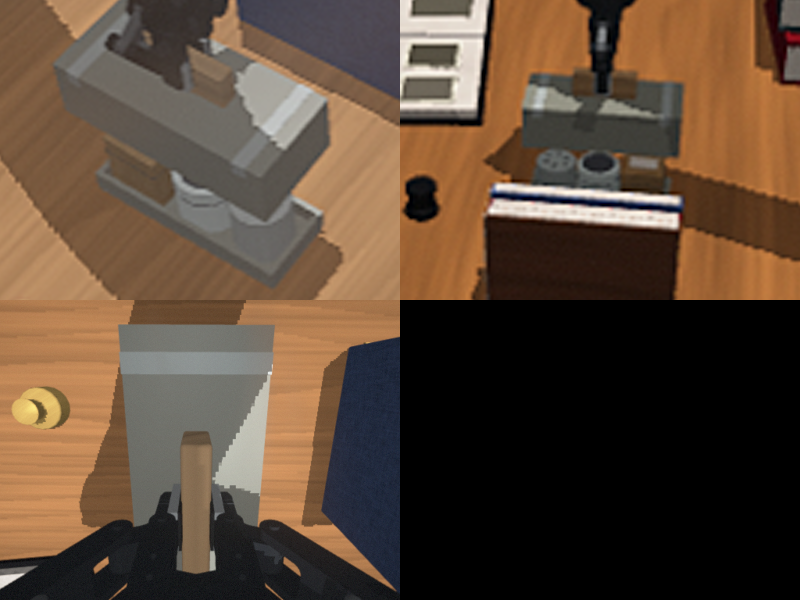

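```bash
python3 - <<'E'
from h import *; import pickle
np.set_printoptions(precision=4,suppress=True)
C={n:pickle.load(open(f"{n}9.pkl","rb")) for n in ("scene","side","wrist")}
b=np.vstack(box(.518,-.179,.85,.198,.086,.109,.167))  # ++ +- -- -+ bottom then top
meas={"scene":((393,579,3),{1:(266,219),0:(325,151),2:(57,103),6:(54,66),5:(264,179),4:(328,99)}),
"side":((609-400,333,3),{0:(523,149),3:(681,156),4:(528,73),7:(683,84)}),
"wrist":((0,-300,.78125),{5:(119,325),4:(273,325)})}
for n,(o,m) in meas.items():
    p=proj(C[n],b)
    for k,v in m.items():
        u=((v[0]+o[0])/o[2],(v[1]+o[1])/o[2]); print(n,k,"err px",np.array(u)-p[k], "err m",(w(C[n],[u],b[k][2])[0]-b[k])[:2])
# tray rim in scene and contents
print("tray scene corners",w(C["scene"],[((270+393)/3,(277+579)/3)],.0,1),w(C["scene"],[((322+393)/3,(216+579)/3)],.022,1), box(.5186,-.18,.8,.184,.072,0,.022)[0][:2])
E
```

```text
scene 1 err px [-0.2509 -1.4562] err m [-0.0028  0.0028]
scene 0 err px [-2.0904  2.118 ] err m [-0.0006 -0.0077]
scene 2 err px [-2.7159 -2.6151] err m [-0.0108  0.0024]
scene 6 err px [0.5999 0.5106] err m [ 0.0022 -0.0004]
scene 5 err px [0.9573 0.2045] err m [0.002  0.0007]
scene 4 err px [-0.1539  0.1747] err m [-0.     -0.0006]
side 0 err px [0.744  1.1502] err m [-0.0039  0.0073]
side 3 err px [ 1.0055 -0.2784] err m [-0.0036 -0.0024]
side 4 err px [  2.5276 -11.1385] err m [ 0.0024 -0.0809]
side 7 err px [  0.5901 -11.1852] err m [ 0.0017 -0.0794]
wrist 5 err px [ -27.6437 -358.655 ] err m [-0.1983 -0.002 ]
wrist 4 err px [  28.7849 -358.4912] err m [-0.1983 -0.0033]
tray scene corners [[ 0.6014 -0.207   0.    ]] [[ 0.612  -0.1472  0.022 ]] [[ 0.6101 -0.1427  0.    ]
 [ 0.6111 -0.2147  0.    ]]
```

```bash
python3 - <<'E'
from h import *; import pickle
from workcell import camera
c=camera("wrist"); im=c["color"]; np.set_printoptions(precision=4,suppress=True)
s=.78125
L=w(c,[(119,25),(133,224)],.167,s);R=w(c,[(273,25),(259,224)],.167,s);H=w(c,[(182.5,145),(211,145),(181,260),(211,260)],.201,s)
f=lambda a,b:np.degrees(np.arctan2(*(a-b)[1::-1]))
print(L,R,f(L[1],L[0]),f(R[1],R[0]),"mid",(L+R)/2); print("handle",(H[0]+H[1])/2,(H[2]+H[3])/2)
g=cv2.cvtColor(im,cv2.COLOR_RGB2GRAY); cv2.imwrite("pics/w10.png",im[:,:,::-1])
# vertical-ish lid edges: strongest horizontal gradient per row, near the expected columns
for r0,z in((60,.167),):
    for side,a,b in(("L",150,172),("R",333,351)):
        pts=[]
        for r in range(40,200,8):
            a0=a+(r-40)*.07*(1 if side=="L" else -1); row=im[r].astype(float)[:,0]-im[r].astype(float)[:,2]
            k=np.arange(int(a0)-8,int(a0)+20); d=np.abs(np.diff(row[k[0]-1:k[-1]+3],n=1)); 
            pts.append((k[0]-.5+np.argmax(d),r))
        P=w(c,pts,z); q=np.polyfit(P[:,0],P[:,1],1); res=P[:,1]-np.polyval(q,P[:,0]); ok=abs(res)<.003; q=np.polyfit(P[ok,0],P[ok,1],1); print(side,ok.sum(),"yaw",np.degrees(np.arctan(q[0])),"y at .42,.519",np.polyval(q,[.42,.519]))
to(.519,-.180,.1415,90.8)
E
```

```text
[[ 0.4195 -0.2229  0.167 ]
 [ 0.5458 -0.2227  0.167 ]] [[ 0.4182 -0.1378  0.167 ]
 [ 0.5446 -0.1342  0.167 ]] 0.12595199615234573 1.6180807784119169 mid [[ 0.4189 -0.1804  0.167 ]
 [ 0.5452 -0.1784  0.167 ]]
handle [ 0.4783 -0.1792  0.201 ] [ 0.5465 -0.1785  0.201 ]
L 19 yaw 1.1472816222384787 y at .42,.519 [-0.2243 -0.2223]
R 20 yaw 0.5336909248541856 y at .42,.519 [-0.1367 -0.1358]
pos [ 0.5197 -0.1791  0.1757] jaw 90.86 tilt [-1.     -0.0002  0.0006] q6 -19.9 F [ 0.8  0.2 -2.1] open 0.0147 t 24.05
-> shift [34.2 -0.9 -0.7] turn 0.06
```

```bash
python3 -m jog '3 -.5 .5 0;8 -.9 .5 0;15 -.9 .5 0;21 -.9 .5 0;26 -.9 .5 0;30 -.9 .5 0;32 -.9 .5 0;33 -.9 .5 0';  python3 - <<'E'
from h import *; from workcell import camera,status
import pickle
Z=[]
for i in range(4):
    for n in ("scene","side"): c=camera(n); pickle.dump(c,open(f"{n}11.pkl","wb")); o=status.get_obs(); Z.append(np.r_[o["ee_pos"],o["wrist_force"]])
print(np.mean(Z,0).round(4),np.std(Z,0).round(4)); to(.519,-.180,.1415,90.8)
b=np.vstack(box(.5186,-.18,.85,.198,.086,.077,.135)); out=[]
for n in ("scene","side"):
    c=pickle.load(open(f"{n}11.pkl","rb")); k=5
    im=cv2.resize(c["color"][:,:,::-1],None,fx=k,fy=k,interpolation=cv2.INTER_CUBIC)
    u=(proj(c,[(.5186,-.18,.075)])[0]*k).astype(int); im=im[u[1]-300:u[1]+300,u[0]-(200 if n=="side" else 300):][:, :400 if n=="side" else 600]
    o=u-[200 if n=="side" else 300,300]; print(n,o)
    out.append(cv2.resize(im,(400,int(im.shape[0]*400/im.shape[1]))))
cv2.imwrite("pics/f11.png",np.hstack([np.vstack([out[0],np.zeros((600-len(out[0]),400,3),np.uint8)]),out[1][:600]]))
E
```

```text
time: 25.05
ee_pos: [0.5199, -0.18, 0.1422]
tcp_rot: [-8.5, 90.0, -7.7]
wrist_force: [-0.7, 0.7, -3.2]
opening: 0.0144
[ 0.52   -0.18    0.1423  0.1052  0.2462 -2.722 ] [0.000e+00 0.000e+00 1.000e-04 6.063e-01 4.804e-01 3.199e-01]
pos [ 0.52   -0.18    0.1423] jaw 90.85 tilt [-1.e+00 -0.e+00  2.e-04] q6 -19.9 F [ 1.3 -0.6 -2.7] open 0.0145 t 25.45
-> shift [ 0.8  0.  -1. ] turn 0.05
scene [689 922]
side [1149  511]
```

View pics/f11.png

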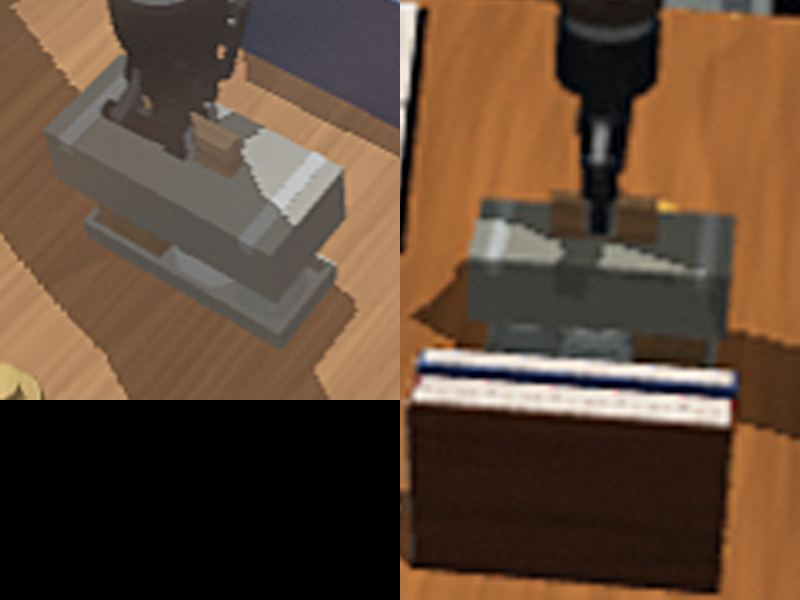

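```bash
python3 - <<'E'
from h import *; import pickle
from scipy.optimize import least_squares
S=pickle.load(open("scene11.pkl","rb"));D=pickle.load(open("side11.pkl","rb"))
sc={6:(46,132),4:(344,169),0:(344,214),5:(270,240),1:(270,277),2:(50,160)}; si={0:(470,320),3:(726,338),4:(472,262),7:(730,275),5:(482,200),6:(735,214)}
def f(v,full=False):
    b=np.vstack(box(v[0],v[1],v[2]*100,.198,.086,v[3],v[3]+.058)); e=[]
    for c,m,g in((S,sc,lambda u:((u[0]*1.5+689)/5,(u[1]*1.5+922)/5)),(D,si,lambda u:((u[0]-400+1149)/5,(u[1]+511)/5))):
        p=proj(c,b)
        for k,u in m.items(): e+=list(p[k]-g(u))
    return np.array(e)
r=least_squares(f,[.5186,-.18,.0085,.077],loss="soft_l1"); print("lid x y yaw z",r.x*[1,1,100,1]); print(f(r.x).reshape(-1,2).round(1).tolist())
# tray rim outer corners in scene: +x-y, +x+y, -x-y
P=w(S,[((u*1.5+689)/5,(v*1.5+922)/5) for u,v in[(281,330),(335,265),(86,214)]],.022);print(P.round(4)); print(box(.5186,-.18,.8,.184,.072,0,.022)[1][[1,0,2]].round(4))
E
```

```text
lid x y yaw z [ 0.51578266 -0.17672487  0.4090009   0.07927496]
[[-0.9, -2.8], [-0.3, -2.0], [0.6, -0.7], [-0.3, 2.9], [1.5, 6.2], [2.1, 3.7], [-0.1, 0.0], [0.6, 0.5], [-0.6, -1.1], [0.9, 0.3], [0.6, -0.7], [0.8, 0.2]]
[[ 0.6097 -0.2112  0.022 ]
 [ 0.6101 -0.1446  0.022 ]
 [ 0.4251 -0.2107  0.022 ]]
[[ 0.6111 -0.2147  0.022 ]
 [ 0.6101 -0.1427  0.022 ]
 [ 0.4271 -0.2173  0.022 ]]
```

```bash
python3 -c "
from h import *; to(); from workcell import bot; print(bot.job_done())"
```

```text
pos [ 0.52   -0.18    0.1423] jaw 90.85 tilt [-1.e+00 -0.e+00  2.e-04] q6 -19.9 F [ 1.3 -0.6 -2.7] open 0.0145 t 25.45
-> shift [0. 0. 0.] turn 0
the job is handed in; nothing more can be done
None
```

I stood the carton and then the film can in the tray beside the drier. A wrist picture after I let go showed all three upright in a row. I then lifted the lid by its handle and carried it over the books with about 7 cm to spare. I handed the job in at 25.5 s, still gripping the lid at 80 N.

**Last checks**
- **Height:** the arm readings put the lid's lower edge at about 77.5 mm, roughly 10.5 mm above the carton. A fit to the scene and side pictures gave 79 mm.
- **Position and angle:** by arm reading and wrist camera the lid was within about 1 mm of the tray centre and about 0.1° off its yaw. The fixed cameras put it about 2 mm off in x and 1 mm in y. Some of my scene corner picks fitted poorly, by up to 6 px, so I trusted the arm and wrist figures.
- **Contact:** the wrist showed only the lid's weight (about 2.7 N). While I set the can down, the wrist force reached 21 N.

I took no last picture of the other things on the desk. The arm's path stayed clear of them.

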